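# Gas-flush the tea tin, seat the nested lid set and lift off the outer lid alone

### The arm

A 6-joint arm with a two-finger parallel gripper is mounted at the origin on the work surface. World frame = base frame: x ahead of the robot, y to its left, z up, the work surface at z = 0. Lengths are in m, angles in rad, forces in N, time in s.
With the tool pointing down it reaches from about 0.3 to 0.875 m from the base axis. Payload 6.4 kg.
Tool frame: the origin (TCP) lies midway between the tips of the shut fingers; the grasp point (between the pads) lies 19 mm behind it; z points along the fingers, y is the line along which they close (so a half turn about z gives the same grasp; the last joint's range is limited). The gripper opens to 88 mm and grips with 3 to 60 N. Pads are 18 mm wide; open, the fingers measure 123 mm over their backs; the gripper's body (75 mm by 187 mm) begins 45 mm behind the grasp point.
Start: joints at [1.078, 0.181, 1.607, -0, 1.354, -0.206], TCP at [0.163, 0.552, 0.239] pointing down, gripper open.
Joint ranges: [-2.99, 2.99], [-0.89, 2.07], [0.3, 2.58], [-1.14, 4.28], [0, 2.63], [-3.12, 3.12]. Speed limits (rad/s): [2.57, 2.57, 3.01, 3.14, 3.14, 3.14].

### API

Orientations are given as a rotation vector (axis times angle).
In Python, from station import sense, get_image, close_job gives the robot as it stands.
- The arm moves only by the tool jog_arm, never from a script. Its argument "steps" is text: rows parted by semicolons, each of 7 numbers parted by spaces: the shift along the tool's x, y, z normalised to -1 to 1, where 1 is 0.5 m, then the turn, a rotation vector about the tool's x, y, z normalised to -1 to 1, where 1 is pi rad, then the opening, from -1 (shut) to 1 (fully open). A call has exactly 10 rows; each row shifts and turns the commanded pose from where the row before left it, along the tool's axes as they then stand; what a row does not reach is not made up. A row lasts 1/8 s, in which the tool goes at most 62.5 mm and 10.7 degrees, less where a joint would pass 70% of its speed; a pose out of reach is approached as far as the arm can. A call with a number of a shift or a turn outside -1 to 1 is refused whole. A call with a gripper value outside its range is refused whole. The fingers move at their own pace and stop on an object; the grip force is fixed at half the most. Time passes only in rows, so rows that do not move let the fingers close, or fill a call up. It gives the time, the measured TCP pose, the force, the opening and the grip force at its end, in the units of the state.
- sense(): the state, without advancing time (a new reading comes with each control period).
- get_image(name): name is "scene" or "top" or "wrist"; returns a dict with "image" (384x512x3 uint8, blue, green, red), "z_map" (384x512 float32, m along the optical axis (not along the pixel's ray), 0 where there is no reading), "fx", "fy", "cx", "cy" (pixels), "T" (4x4, takes a point from camera to world coordinates); the wrist camera has in their place "T_tool_cam" (4x4, takes a point from camera to tool coordinates, whose origin is the TCP and whose axes are the flange's). Camera axes: x right, y up, looking along -z (the intrinsics and any distortion apply to the point x, -y, -z); pixel columns grow to the right and rows downward; lengths in m; the calibration is good to about 2 mm. A picture is of the moment at which its call begins: read the wrist's pose just before it.
- close_job(): hands the job in; it is judged then, once.
The state is a dict: "time_s": time; "qpos": joint angles; "dq": joint speeds; "tau": joint torques, N m; "tcp_pos": TCP position; "eef_rot": TCP orientation; "ft_force": force on the tool from outside, world axes, zero at the start; "wrist_torque": the same for the moment, N m; "gripper_width": finger opening in m; "grasp_force": force on a finger pad.
Only numpy, scipy, OpenCV 4.12 (cv2) and the standard library are available. Lean on these libraries where they do the work, as an engineer would, in place of code of your own. Each camera call takes 0.05 s, during which the arm holds its last target. There are 200 camera calls.

### The job

Give the open tea tin its shot of preserving gas: swing the pump's sprung lever all the way over to its stop and let it spring back. Then pick up the nested lid set by the inner lid's wooden knob, lower it onto the tin's neck until the inner lid is seated, and only then let go of the knob. The outer lid still has to be labelled, so grip it by its rim, lift it straight up by about 10 cm without disturbing the seated inner lid, and finish still holding it there in the gripper, level above the tin and touching nothing else, with the other things on the counter left where they are.

Things in the scene. Friction and masses are not known exactly. Their poses are not given: they have to be found in the camera images.
- dock: fixed gas dock: grey base plate 130 (x) by 290 (y) by 12 mm; at local y -80 mm a round steel tea tin fixed on it (78 mm diameter, shoulder 98 mm above the counter, then a neck), at local y +80 mm a white pump box 100 by 85 mm, 74 mm high, with the lever on top. Origin: centre of the plate's underside, z up; turned up to 0.3 rad. The lever swings to local +x, away from the robot
- mouth (a point): centre of the open mouth of the tin's neck, at the level of its rim, 122 mm above the counter. Neck: outside diameter 51 mm, inside 46 mm, standing 24 mm above the tin's shoulder. Axes as dock
- lever (a joint): pump lever angle, rad: 0 at rest, leaning 0.45 rad from upright towards the dock's -x (the robot); 0.9 at its stop, leaning as far the other way. A spring drives it back to 0; about 3 N at the crossbar starts it, 8 N holds it at the stop
- lever_pivot (a point): the lever's hinge, axis along the dock's y, 90 mm above the counter
- lever_bar (a point): centre of the black crossbar at the lever's top end, 75 mm from the pivot; the bar is 14 mm thick and 64 mm long, along the dock's y; 158 mm above the counter at rest and at the stop, 165 mm when upright. It can be pushed with closed fingers from the robot's side
- inner_lid: loose steel inner lid, about 130 g, at first on the coaster. Origin: centre of the plug's underside, z up. Plug 38 mm diameter, z 0 to 20 mm, chamfered foot; flange 53 mm diameter, z 20 to 24, rests on the neck's rim when seated (origin then 20 mm below mouth); wooden knob: upright cylinder 18 mm diameter, z 24 to 58, loose in the outer lid's hole
- outer_lid: loose steel cap, about 90 g, 64 mm outside diameter (inside 59), 20 mm high, open below. Origin: centre of its lower edge, z up. Top plate z 16 to 20 mm, hole 26 mm for the knob. Nested it rests on the inner lid's flange, origin 8 mm above the inner lid's, knob 30 mm proud of its top; lifting the knob carries it along, lifting its rim leaves the inner lid behind
- coaster: fixed round cork coaster, 100 mm diameter, 6 mm thick, under the lid set at first. Origin: centre of its underside
- jar: bystander: lidded glass jar, 68 mm diameter, 85 mm high. Origin: centre of its underside
- bowl: bystander: white bowl, 100 mm diameter, 45 mm high. Origin: centre of its underside
- spoon: bystander: steel spoon with a wooden handle, lying flat to the left of the dock, about 20 cm long
- mug: bystander: white mug, 82 mm diameter, 90 mm high. Origin: centre of its underside
- tea_box: bystander: carton 70 by 110 by 75 mm. Origin: centre of its underside
- oil: bystander: green glass bottle, 64 mm diameter, 220 mm high. Origin: centre of its underside
Not all that is in view belongs to the job. Of the things like the outer_lid, leave any that is purple; of the rest the smaller one is meant.

How it is judged:
On the way, in this order (a step that is already met when the one before it is completed fails the run):
1. the pump lever is swung to its stop (joint over 0.8) (value of joint lever above 0.8 rad), for 0.05 s.
2. the lever has sprung back (joint under 0.08) (value of joint lever below 0.08 rad), for 0.1 s.
3. the lid set is down on the neck, the knob still in the fingers (horizontal distance between inner_lid and mouth below 0.007 m and z of inner_lid in the frame of mouth below -0.014 m and angle between inner_lid's own z axis and vertical below 0.1 rad and contact force between the fingers and inner_lid above 0.5 N and z of outer_lid in the frame of inner_lid below 0.013 m), for 0.1 s.
4. the knob is let go, the inner lid seated with the outer lid still over it (horizontal distance between inner_lid and mouth below 0.007 m and z of inner_lid in the frame of mouth below -0.017 m and angle between inner_lid's own z axis and vertical below 0.1 rad and contact force between the fingers and inner_lid below 0.1 N and z of outer_lid in the frame of inner_lid below 0.013 m), for 0.2 s.
At the end, for the whole second after the job is handed in: Outer lid held still and level (0.2 rad) in the fingers, its origin 63 to 160 mm above mouth and within 40 mm of the tin's axis, touching nothing else; inner lid seated (within 7 mm sideways, 3 mm in height, 0.1 rad) and untouched; lever at rest (under 0.08 rad) (horizontal distance between inner_lid and mouth below 0.007 m and z of inner_lid in the frame of mouth below -0.017 m and angle between inner_lid's own z axis and vertical below 0.1 rad and z of outer_lid in the frame of mouth between 0.063 and 0.16 m and horizontal distance between outer_lid and mouth below 0.04 m and angle between outer_lid's own z axis and vertical below 0.2 rad and contact force between the fingers and outer_lid above 1 N and contact force between each of outer_lid, the arm, the fingers and inner_lid below 0.05 N and contact force between outer_lid and dock below 0.05 N and value of joint lever below 0.08 rad and linear speed of inner_lid below 0.02 m/s and linear speed of outer_lid below 0.03 m/s); the arm keeps its last pose, push and grip.
It fails at once if the outer lid is taken off (over 6 mm) while the inner lid is not seated, or the inner lid is unseated with the outer lid off (z of outer_lid in the frame of inner_lid above 0.014 m and (z of inner_lid in the frame of mouth above -0.016 m or not (horizontal distance between inner_lid and mouth below 0.008 m))).
It fails at once if a bystander is moved by more than 30 mm (distance of any of jar, bowl, spoon, mug, tea_box, oil from where it was at the start of the episode above 0.03 m).
It also fails if it takes over 69 s, if anything falls off the work surface, if the arm or the gripper's body presses on something with over 40 N, if the wrist force passes 120 N, or if a joint passes its speed limit or range.

## Working session

There is one attempt and no reset: what is moved stays moved. The work goes in short steps, Python scripts to look and compute and a tool call to move; the robot and the scene stay as the last step left them, time stands still between calls to the robot, and variables do not carry over. Pictures are saved under pics/ and viewed, at most 10 in all, crops included, and the job is handed in when it is done.

Besides the shell and the picture viewer there is one more tool, called after "Request:" as name(argument=value, ...) on one line, values as JSON. jog_arm: Moves the arm, as the interface text tells. Scaled input: -1 to 1 covers 0.5 m each way for a shift and pi rad each way for a turn. Its arguments: {"type":"object","properties":{"steps":{"type":"string"}},"required":["steps"]}

```bash
mkdir -p pics
cat > h.py <<'E'
import numpy as np, cv2
from station import sense,get_image,close_job
from scipy.spatial.transform import Rotation as R
def T_of(im,s=None):
    if 'T' in im: return np.array(im['T'])
    M=np.eye(4);M[:3,:3]=R.from_rotvec(s['eef_rot']).as_matrix();M[:3,3]=s['tcp_pos'];return M@np.array(im['T_tool_cam'])
def ray(im,T,u,v):
    d=T[:3,:3]@np.array([(u-im['cx'])/im['fx'],-(v-im['cy'])/im['fy'],-1.]);return T[:3,3],d
def onz(im,T,u,v,z):
    o,d=ray(im,T,u,v);return o+d*(z-o[2])/d[2]
def pts(im,T):
    z=im['z_map'];v,u=np.mgrid[:z.shape[0],:z.shape[1]]
    c=np.stack([(u-im['cx'])/im['fx']*z,-(v-im['cy'])/im['fy']*z,-z],-1)
    return c@T[:3,:3].T+T[:3,3]
E
python3 - <<'E'
from h import *
print(sense())
a=[]
for n in('scene','top'):
    im=get_image(n);np.save('pics/%s.npy'%n,im,allow_pickle=True);cv2.imwrite('pics/%s.png'%n,im['image']);print(n,{k:v for k,v in im.items() if k not in('image','z_map')})
E
```

```text
{'time_s': 0.0, 'qpos': array([ 1.07768152e+00,  1.81536839e-01,  1.60796734e+00, -2.37725007e-05,
        1.35379362e+00, -2.06286248e-01]), 'dq': array([ 0.00112579,  0.00122536,  0.00130831, -0.00043053, -0.00123395,
       -0.00085886]), 'tau': array([-6.70958470e-04, -4.33870912e+01, -3.41850078e+01,  7.02454965e-02,
        3.83870944e-02, -1.07225605e-04]), 'tcp_pos': array([0.16240603, 0.55104704, 0.23783215]), 'eef_rot': array([-4.48917868e-01, -3.10878391e+00,  2.52836657e-03]), 'ft_force': array([-0.92332268,  0.25815825,  0.26901423]), 'wrist_torque': array([-0.00661151,  0.00974761, -0.03907492]), 'grasp_force': 0.0, 'gripper_width': 0.08760666727410875}
scene {'fx': 465.90904220538897, 'fy': 465.90904220538897, 'cx': 253.0010164274169, 'cy': 186.89120642900542, 'T': array([[-7.70431454e-01, -5.23666868e-01,  3.63604711e-01,
         9.99650133e-01],
       [ 6.37522590e-01, -6.32330908e-01,  4.40139263e-01,
         5.63683278e-01],
       [-5.67852579e-04,  5.70903349e-01,  8.21017079e-01,
         1.08266656e+00],
       [ 0.00000000e+00,  0.00000000e+00,  0.00000000e+00,
         1.00000000e+00]])}
top {'fx': 424.5168383078139, 'fy': 424.5168383078139, 'cx': 256.80777197904047, 'cy': 185.54354923368524, 'T': array([[ 0.02681083,  0.9835458 , -0.17865843,  0.35271881],
       [-0.99963722,  0.02683861, -0.00226184,  0.03536279],
       [ 0.00257032,  0.17865425,  0.98390856,  1.33722092],
       [ 0.        ,  0.        ,  0.        ,  1.        ]])}
```

View pics/scene.png

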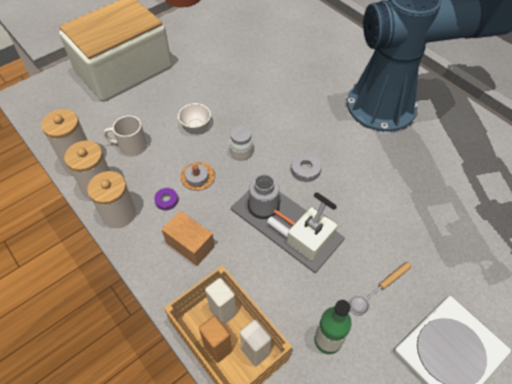

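View pics/top.png

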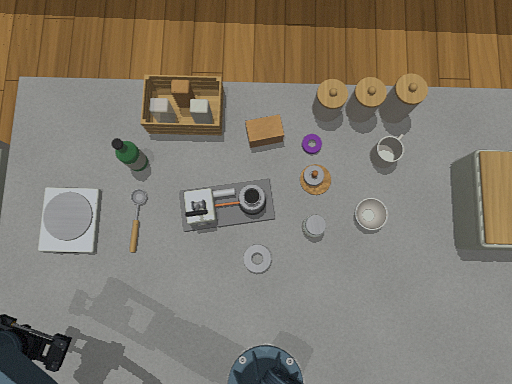

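The top view shows the lid set with its knob on the coaster at (315,176). A purple ring is at (312,144) and a larger grey ring at (257,259). The tin mouth is at (252,197), the pump at (199,208) and the lever bar at about (196,212). In the scene view the lid set is at (197,172), the mouth at (264,183) and the bar at (325,201).

Candidates for the outer lid, by top pixel: purple ring (312,144), which the text excludes; grey ring (257,259), which is bigger; lid on the coaster (315,176), which is smaller and carries the knob, so I choose it. Next, a crop to check the choice and the first measurements.

Run:
```python
from h import *
t=np.load('pics/top.npy',allow_pickle=True).item();s=np.load('pics/scene.npy',allow_pickle=True).item()
A=cv2.resize(t['image'][125:285,170:350],None,fx=3,fy=3,interpolation=cv2.INTER_CUBIC)[:480]
B=cv2.resize(s['image'][140:280,150:350],None,fx=2.2,fy=2.2,interpolation=cv2.INTER_CUBIC)
cv2.imwrite('pics/c1.png',A)
cv2.imwrite('pics/c2.png',cv2.resize(s['image'][130:280,140:350],None,fx=3.8,fy=3.8,interpolation=cv2.INTER_CUBIC))
# world heights from depth: cross-check
P=pts(t,T_of(t))
for n,(u,v) in dict(knob=(314,175),lidtop=(309,178),ring=(246,259),ring2=(303,144),bar=(195,212),mouth=(252,196)).items():print(n,P[v,u].round(3))
```

```text
knob [ 0.621 -0.136  0.064]
lidtop [ 0.618 -0.124  0.034]
ring [0.363 0.065 0.028]
ring2 [ 0.732 -0.107  0.018]
bar [0.487 0.208 0.16 ]
mouth [0.559 0.053 0.017]
```

View pics/c1.png

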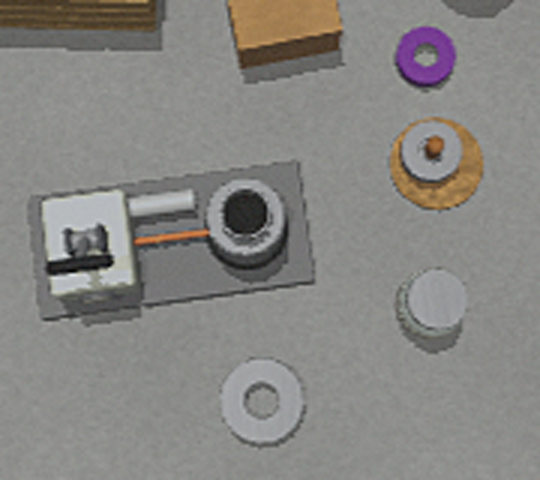

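View pics/c2.png

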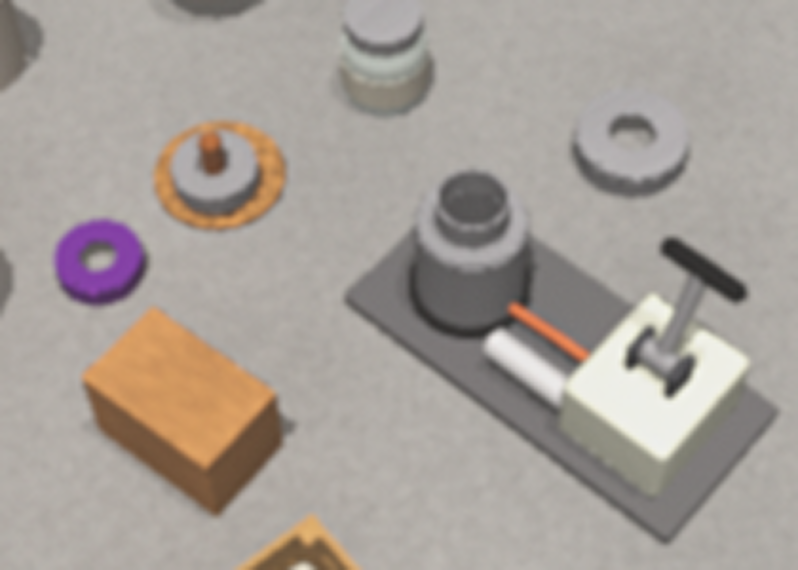

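The crop confirms the grey lid with the wooden knob on the coaster. Purple and the large grey ring stay out. Now the coarse triangulation.

```bash
cat >> h.py <<'E'
def tri(r):  # least-squares meeting point of rays
    A=np.zeros((3,3));b=np.zeros(3)
    for o,d in r:
        d=d/np.linalg.norm(d);M=np.eye(3)-np.outer(d,d);A+=M;b+=M@o
    p=np.linalg.solve(A,b);return p,[float(np.linalg.norm(np.cross(p-o,d/np.linalg.norm(d)))) for o,d in r]
def blob(mask,box):
    u0,v0,u1,v1=box;m=np.zeros(mask.shape,np.uint8);m[v0:v1,u0:u1]=mask[v0:v1,u0:u1]
    n,l,s,c=cv2.connectedComponentsWithStats(m);i=1+np.argmax(s[1:,4]);k=(l==i)
    return c[i],s[i],k
E
python3 - <<'E'
from h import *
t=np.load('pics/top.npy',allow_pickle=True).item();s=np.load('pics/scene.npy',allow_pickle=True).item()
dark=lambda im:(im['image'].max(2)<50).astype(np.uint8)
def hsv(im):
    h=cv2.cvtColor(im['image'],cv2.COLOR_BGR2HSV);return ((h[...,0]<16)&(h[...,1]>130)).astype(np.uint8)
ct,st,kt=blob(dark(t),(180,205,212,220));cs,ss,ks=blob(dark(s),(310,190,340,213))
print('bar px',ct,st,cs,ss,tri([ray(t,T_of(t),*ct),ray(s,T_of(s),*cs)]))
yx=np.argwhere(kt);e=[yx[yx[:,1]<=yx[:,1].min()+1].mean(0),yx[yx[:,1]>=yx[:,1].max()-1].mean(0)]
a,b=[onz(t,T_of(t),p[1],p[0],.158) for p in e];print(a,b,'yaw',np.arctan2(-(a-b)[0],(a-b)[1]))
ct,st,_=blob(hsv(t),(308,168,321,184));cs,ss,_=blob(hsv(s),(190,160,202,178))
print('knob',ct,st,cs,ss,tri([ray(t,T_of(t),*ct),ray(s,T_of(s),*cs)]))
# mouth: dark interior in top, and plate corners
ct,st,_=blob((t['image'].max(2)<60).astype(np.uint8),(240,183,265,210));print('mouth',ct,st,onz(t,T_of(t),*ct,.122))
cs=(140+474/3.8,130+200/3.8);print(tri([ray(t,T_of(t),*ct),ray(s,T_of(s),*cs)]))
for p in [(182.0,231),(180,192),(269.3,179),(274.5,219)]:print(onz(t,T_of(t),*p,.012).round(4))
q=sense();print(R.from_rotvec(q['eef_rot']).as_matrix().round(3))
print(get_image('wrist')['T_tool_cam'])
E
```

```text
bar px [196.17948718 212.66666667] [186 210  22   6  78] [316.2 195. ] [315 194   3   3   5] (array([0.49006037, 0.19550676, 0.17183381]), [0.009837632863322444, 0.009837632863322687])
[0.48228626 0.23194231 0.158     ] [0.48909626 0.17729852 0.158     ] yaw 0.12398613007249051
knob [314.5 173. ] [312 171   6   5  24] [194.7 167.4] [193 165   5   6  20] (array([ 0.62863451, -0.1379272 ,  0.05941628]), [0.00022499388040363204, 0.0002249938804036432])
mouth [251.40243902 195.62195122] [245 188  14  15 164] [0.54328975 0.05301339 0.122     ]
(array([0.54259355, 0.05441099, 0.11887895]), [0.001790920350762421, 0.001790920350762395])
[0.4433 0.2672 0.012 ]
[0.566  0.2807 0.012 ]
[ 0.6156 -0.0008  0.012 ]
[ 0.4885 -0.0198  0.012 ]
[[-0.959  0.283 -0.001]
 [ 0.283  0.959 -0.001]
 [ 0.    -0.002 -1.   ]]
[[ 1.36394857e-03  9.46613158e-01  3.22368839e-01  8.30912947e-02]
 [ 9.99998539e-01 -9.58942412e-04 -1.41514629e-03 -7.70463196e-04]
 [-1.03046295e-03  3.22370299e-01 -9.46613083e-01 -1.46797314e-01]
 [ 0.00000000e+00  0.00000000e+00  0.00000000e+00  1.00000000e+00]]
```

Request:
jog_arm(steps="0 0 0 0 0 -0.048 -1; 0 0 0 0 0 -0.048 -1; 0 0 0 0 0 -0.048 -1; -0.055 -0.1 0.01 0 0 0 -1; -0.055 -0.1 0.01 0 0 0 -1; -0.055 -0.1 0.01 0 0 0 -1; -0.055 -0.1 0.01 0 0 0 -1; -0.055 -0.1 0.01 0 0 0 -1; -0.055 -0.1 0.01 0 0 0 -1; -0.055 -0.1 0.01 0 0 0 -1")

```text
time_s: 1.4
tcp_pos: [0.411, 0.2364, 0.2036]
eef_rot: [-0.26, 3.131, 0.0]
ft_force: [1.8, 0.7, -0.4]
gripper_width: 0.0007
grasp_force: 0.0
```

Request:
jog_arm(steps="-0.01 -0.028 0.036 0 0 0 -1; -0.01 -0.028 0.036 0 0 0 -1; -0.01 -0.028 0.036 0 0 0 -1; -0.02 0 0 0 0 0 -1; -0.02 0 0 0 0 0 -1; -0.02 0 0 0 0 0 -1; -0.02 0 0 0 0 0 -1; -0.02 0 0 0 0 0 -1; 0 0 0 0 0 0 -1; 0 0 0 0 0 0 -1")

```text
time_s: 2.65
tcp_pos: [0.4805, 0.2077, 0.1496]
eef_rot: [0.26, -3.129, -0.0]
ft_force: [-4.2, 1.3, 2.6]
gripper_width: 0.0006
grasp_force: 2.3
```

Run:
```python
from h import *
print(sense()['ft_force'])
im=get_image('scene');cv2.imwrite('pics/l1.png',cv2.resize(im['image'][120:290,200:400],None,fx=3,fy=3))
```

```text
[-4.24668708  1.32062785  2.64738543]
```

View pics/l1.png

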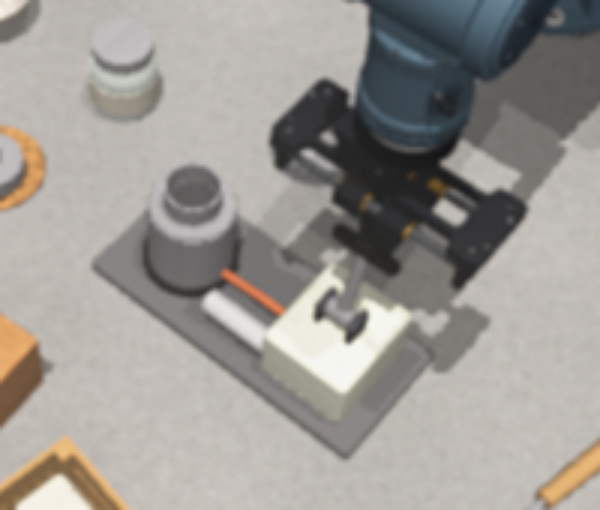

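The picture shows the fingers behind the bar near (370,250), pushing it at about 4 N. I'll go on to the stop.

Request:
jog_arm(steps="-0.018 0 0 0 0 0 -1; -0.018 0 0 0 0 0 -1; -0.018 0 0 0 0 0 -1; -0.018 0 0 0 0 0 -1; -0.018 0 0 0 0 0 -1; -0.006 0 0 0 0 0 -1; -0.006 0 0 0 0 0 -1; 0 0 0 0 0 0 -1; 0 0 0 0 0 0 -1; 0 0 0 0 0 0 -1")

```text
time_s: 3.95
tcp_pos: [0.5281, 0.2153, 0.1475]
eef_rot: [0.26, -3.123, 0.002]
ft_force: [-10.6, -1.6, -1.5]
gripper_width: 0.0002
grasp_force: 4.0
```

Request:
jog_arm(steps="-0.004 0 0 0 0 0 -1; -0.004 0 0 0 0 0 -1; -0.004 0 0 0 0 0 -1; -0.004 0 0 0 0 0 -1; 0 0 0 0 0 0 -1; 0 0 0 0 0 0 -1; 0 0 0 0 0 0 -1; 0 0 0 0 0 0 -1; 0 0 0 0 0 0 -1; 0 0 0 0 0 0 -1")

```text
time_s: 5.2
tcp_pos: [0.5314, 0.2158, 0.1467]
eef_rot: [0.26, -3.112, 0.004]
ft_force: [-26.1, -5.4, 9.0]
gripper_width: 0.0005
grasp_force: 13.7
```

Run:
```python
from h import *
print(sense()['ft_force'])
im=get_image('scene');T=T_of(im);P=pts(im,T)
# lever bar: dark points between z .14 and .18 ahead of tcp
y=.165;L=(P-np.array([.515,.211,0]))@np.array([[np.cos(y),-np.sin(y),0],[np.sin(y),np.cos(y),0],[0,0,1]])
m=(im['image'].max(2)<60)&(L[...,2]>.145)&(L[...,2]<.18)&(abs(L[...,1])<.04)&(L[...,0]>.012)&(L[...,0]<.07)
print(m.sum(),np.percentile(L[m],[5,50,95],axis=0).round(3))
```

```text
[-26.13428224  -5.35810817   9.04258949]
188 [[ 0.024 -0.024  0.157]
 [ 0.035  0.     0.163]
 [ 0.04   0.028  0.169]]
```

Force rose from 10 to 26 N over 3 mm, and the bar is about 33 mm past upright, so the lever is at its stop. I'll back off, let it spring back, and go up.

Request:
jog_arm(steps="0.04 0 0 0 0 0 -1; 0.05 0 0 0 0 0 -1; 0.06 0 0 0 0 0 -1; 0.06 0 0 0 0 0 -1; 0.06 0 0 0 0 0 -1; 0.01 0 -0.05 0 0 0 -1; 0 0 -0.08 0 0 0 -1; 0 0 -0.08 0 0 0 -1; -0.04 -0.1 0 0 0 0 0; -0.04 -0.1 0 0 0 0 1")

```text
time_s: 6.5
tcp_pos: [0.4589, 0.1012, 0.2562]
eef_rot: [-0.263, 3.126, -0.001]
ft_force: [0.5, -0.0, -0.2]
gripper_width: 0.0178
grasp_force: 0.0
```

Run:
```python
from h import *
im=get_image('scene');T=T_of(im);P=pts(im,T)
y=.165;L=(P-np.array([.515,.211,0]))@np.array([[np.cos(y),-np.sin(y),0],[np.sin(y),np.cos(y),0],[0,0,1]])
m=(im['image'].max(2)<60)&(L[...,2]>.145)&(L[...,2]<.18)&(abs(L[...,1])<.04)&(L[...,0]>-.06)&(L[...,0]<.07)
print(m.sum(),np.percentile(L[m],[5,50,95],axis=0).round(3))
```

```text
88 [[-0.032 -0.024  0.158]
 [-0.028  0.001  0.163]
 [-0.025  0.026  0.167]]
```

Request:
jog_arm(steps="-0.05 -0.04 0 0 0 0 1; -0.05 -0.04 0 0 0 0 1; -0.05 -0.04 0 0 0 0 1; 0 0 0 0 0 0 1; 0 0 0 0 0 0 1; 0 0 0 0 0 0 1; 0 0 0 0 0 0 1; 0 0 0 0 0 0 1; 0 0 0 0 0 0 1; 0 0 0 0 0 0 1")

```text
time_s: 7.8
tcp_pos: [0.5411, 0.0552, 0.2548]
eef_rot: [-0.26, 3.131, -0.0]
ft_force: [-0.1, 0.1, -0.4]
gripper_width: 0.0882
grasp_force: 0.0
```

```bash
cat >> h.py <<'E'
def snap(n):
    s=sense();im=get_image('wrist');im['Tw']=T_of(im,s);np.save('pics/%s.npy'%n,im,allow_pickle=True);cv2.imwrite('pics/%s.png'%n,im['image']);return s,im
E
python3 -c "
from h import *
s,im=snap('w1');print(s['tcp_pos'],s['dq'].round(3))"
```

```text
[0.54114513 0.05516098 0.25475749] [-0.001  0.002 -0.    -0.    -0.    -0.001]
```

Request:
jog_arm(steps="-0.03 -0.1 0 0 0 0 1; -0.03 -0.1 0 0 0 0 1; -0.04 -0.08 0 0 0 0 1; -0.04 -0.08 0 0 0 0 1; 0 0 0 0 0 0 1; 0 0 0 0 0 0 1; 0 0 0 0 0 0 1; 0 0 0 0 0 0 1; 0 0 0 0 0 0 1; 0 0 0 0 0 0 1")

```text
time_s: 9.1
tcp_pos: [0.6398, -0.1106, 0.2549]
eef_rot: [-0.26, 3.131, -0.0]
ft_force: [-1.5, -0.1, 0.0]
gripper_width: 0.088
grasp_force: 0.0
```

```bash
python3 -c "
from h import *
s,im=snap('w2');print(s['tcp_pos'],s['dq'].round(3))
a=np.load('pics/w1.npy',allow_pickle=True).item()['image']
cv2.imwrite('pics/w12.png',cv2.resize(np.hstack([a,im['image']]),(800,300),interpolation=cv2.INTER_AREA))"
```

```text
[ 0.63984027 -0.11055138  0.25490451] [-0.001  0.004 -0.002 -0.001 -0.001  0.002]
```

View pics/w12.png

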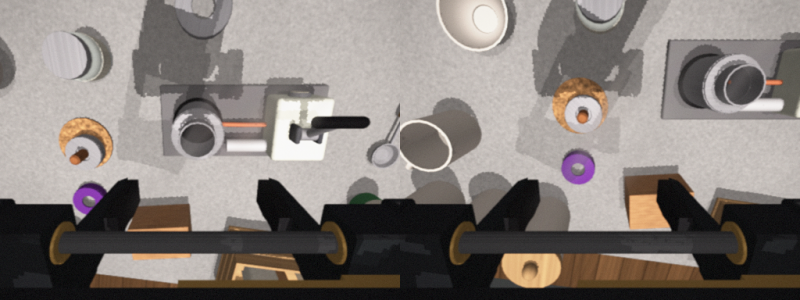

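The left half (w1) shows the mouth at full-frame pixel (255,175) and the knob at (99,201). The right half (w2) shows the mouth at (442,106) and the knob at (233,150). I need an enlargement to pick out the rim.

Run:
```python
from h import *
a=np.load('pics/w1.npy',allow_pickle=True).item()['image'];b=np.load('pics/w2.npy',allow_pickle=True).item()['image']
f=lambda i,u,v:cv2.resize(i[v-40:v+40,u-40:u+40],(300,300),interpolation=cv2.INTER_NEAREST)
cv2.imwrite('pics/z.png',np.vstack([np.hstack([f(a,255,170),f(b,442,106)]),np.hstack([f(a,105,190),f(b,233,138)])]))
```

```text
(no output)
```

View pics/z.png

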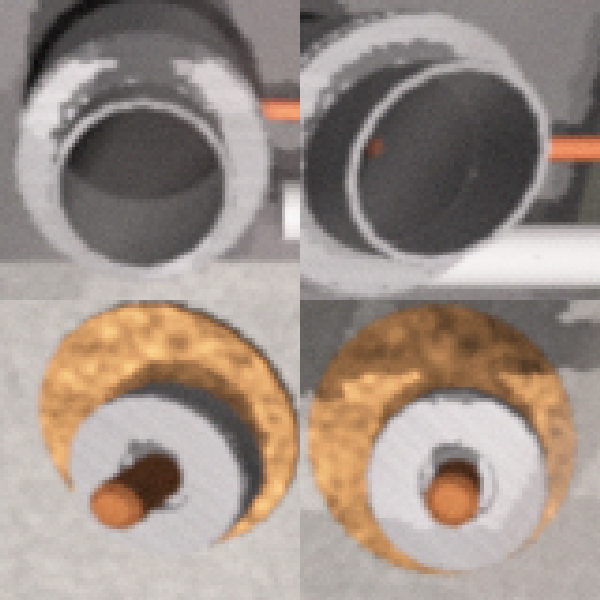

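The crops are clear. The neck rim ellipses are centred near (253,180) in w1 and (443,108) in w2. The lid's top disks are near (107,195) and (235,145), and the knob tops near (96,205) and (233,151). Fitting and triangulating.

Run:
```python
from h import *
W=[np.load('pics/w%d.npy'%i,allow_pickle=True).item() for i in(1,2)]
def ell(mask,c):
    m=cv2.morphologyEx(mask.astype(np.uint8),cv2.MORPH_OPEN,np.ones((2,2),np.uint8))
    n,l=cv2.connectedComponents(m,connectivity=4);k=l[int(c[1]),int(c[0])]
    cs,_=cv2.findContours((l==k).astype(np.uint8),cv2.RETR_EXTERNAL,cv2.CHAIN_APPROX_NONE)
    return cv2.fitEllipse(cv2.convexHull(max(cs,key=len)))
def H(im): return cv2.cvtColor(im['image'],cv2.COLOR_BGR2HSV).astype(int)
def rep(n,E):
    print(n,[np.round(np.r_[e[0],e[1]],1).tolist() for e in E],*[x if isinstance(x,list) else x.round(4) for x in tri([ray(w,w['Tw'],*e[0]) for w,e in zip(W,E)])])
for thr in (120,135):
    rep('mouth',[ell(H(w)[...,2]<thr,c) for w,c in zip(W,[(253,180),(443,108)])])
rep('knobtop',[ell((H(w)[...,0]<20)&(H(w)[...,1]>100)&(H(w)[...,2]>130),c) for w,c in zip(W,[(96,205),(233,151)])])
for thr in(150,165):rep('lid',[ell((H(w)[...,1]<45)&(H(w)[...,2]>thr)&True,c) for w,c in zip(W,[(93,195),(217,145)])])
```

```text
mouth [[253.4, 180.0, 41.5, 43.5], [442.0, 109.9, 43.2, 53.5]] [0.5445 0.055  0.1227] [0.00011377602870578723, 0.0001137760287058943]
mouth [[253.4, 180.1, 42.1, 44.0], [442.1, 109.9, 43.8, 53.9]] [0.5445 0.055  0.1229] [0.00010357820316063334, 0.00010357820316037851]
knobtop [[96.4, 205.5, 10.6, 13.5], [233.9, 151.6, 13.0, 13.5]] [ 0.6307 -0.1366  0.062 ] [0.00040471225433441263, 0.000404712254334441]
lid [[256.9, 127.2, 339.5, 771.9], [255.5, 127.0, 339.9, 769.0]] [-3.616  -1.1439 36.0838] [0.04597375527723703, 0.045973755277236635]
lid [[256.8, 127.2, 337.5, 777.8], [255.5, 127.0, 337.7, 775.5]] [-3.939  -1.2197 38.8673] [0.046519602157247646, 0.04651960215724652]
```

Request:
jog_arm(steps="0.026 -0.048 0.04 0 0 0 1; 0 0 0.08 0 0 0 1; 0 0 0.08 0 0 0 1; 0 0 0.08 0 0 0 0.2; 0 0 0.05 0 0 0 0; 0 0 0 0 0 0 0; 0 0 0 0 0 0 0; 0 0 0 0 0 0 0; 0 0 0 0 0 0 0; 0 0 0 0 0 0 0")

```text
time_s: 10.4
tcp_pos: [0.6313, -0.1368, 0.0904]
eef_rot: [-0.26, 3.13, -0.001]
ft_force: [-0.8, -0.1, -0.4]
gripper_width: 0.044
grasp_force: 0.0
```

Run:
```python
from h import *
s,w=snap('w3');print(s['tcp_pos'],s['gripper_width'])
h=cv2.cvtColor(w['image'],cv2.COLOR_BGR2HSV).astype(int)
m=((h[...,0]<20)&(h[...,1]>100)&(h[...,2]>130)).astype(np.uint8)
uv=w  # expected pixel of knob top
p=np.linalg.inv(w['Tw'])@np.r_[.6307,-.1366,.063,1];print('expected',w['cx']-w['fx']*p[0]/p[2],w['cy']+w['fy']*p[1]/p[2])
n,l,st,c=cv2.connectedComponentsWithStats(m)
for i in range(1,n):
    if st[i,4]>60:print(c[i],st[i],onz(w,w['Tw'],*c[i],.063))
```

```text
[ 0.63127967 -0.13677945  0.09037794] 0.04400579052706291
expected 255.05345859033687 220.47143764482036
[231.07765568 159.57167277] [ 187  122  115  105 4095] [ 0.59164155 -0.15856329  0.063     ]
[359.27173913 315.2826087 ] [357 297   5  38  92] [ 0.69652321 -0.04404656  0.063     ]
```

Request:
jog_arm(steps="0 0 0.03 0 0 0 0; 0 0 0.03 0 0 0 0; 0 0 0.025 0 0 0 0; 0 0 0.018 0 0 0 0; 0 0 0 0 0 0 0; 0 0 0 0 0 0 -1; 0 0 0 0 0 0 -1; 0 0 0 0 0 0 -1; 0 0 0 0 0 0 -1; 0 0 0 0 0 0 -1")

```text
time_s: 11.7
tcp_pos: [0.6314, -0.1369, 0.0388]
eef_rot: [-0.26, 3.13, -0.001]
ft_force: [0.1, -0.7, 2.8]
gripper_width: 0.0168
grasp_force: 30.0
```

Request:
jog_arm(steps="0 0 -0.01 0 0 0 -1; 0 0 -0.03 0 0 0 -1; 0 0 -0.06 0 0 0 -1; 0 0 -0.06 0 0 0 -1; 0 0 -0.06 0 0 0 -1; 0 0 -0.06 0 0 0 -1; 0 0 -0.03 0 0 0 -1; 0 0 -0.01 0 0 0 -1; 0 0 0 0 0 0 -1; 0 0 0 0 0 0 -1")

```text
time_s: 12.95
tcp_pos: [0.6302, -0.1364, 0.1967]
eef_rot: [0.26, -3.129, -0.002]
ft_force: [-0.4, -0.2, -2.6]
gripper_width: 0.0168
grasp_force: 30.0
```

Request:
jog_arm(steps="0.006 0.02 0 0 0 0 -1; 0.012 0.047 0 0 0 0 -1; 0.018 0.07 0 0 0 0 -1; 0.02 0.075 0 0 0 0 -1; 0.02 0.075 0 0 0 0 -1; 0.018 0.07 0 0 0 0 -1; 0.01 0.04 0 0 0 0 -1; 0.004 0.01 0 0 0 0 -1; 0 0 0 0 0 0 -1; 0 0 0 0 0 0 -1")

```text
time_s: 14.2
tcp_pos: [0.5447, 0.0541, 0.1982]
eef_rot: [-0.258, 3.131, -0.001]
ft_force: [-0.0, -0.6, -3.0]
gripper_width: 0.0171
grasp_force: 30.0
```

Run:
```python
from h import *
s,w=snap('w4');print(s['tcp_pos'],s['gripper_width'],s['ft_force'])
t=get_image('scene')
cv2.imwrite('pics/g.png',np.hstack([cv2.resize(w['image'][60:300,106:406],(375,300)),cv2.resize(t['image'][110:260,180:370],(380,300))]))
```

```text
[0.54469942 0.05414586 0.19821347] 0.0170875681335428 [-0.01749967 -0.56553448 -2.98603508]
```

View pics/g.png

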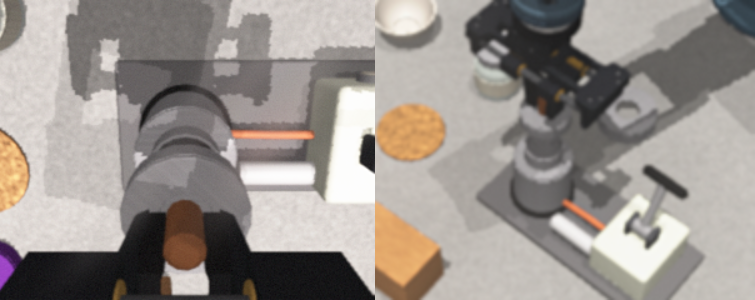

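The wrist crop shows the lid set hanging from the knob, with the knob's top face near full-frame (254,258). The scene crop shows it level over the tin. Checking the knob's offset in the grip.

Run:
```python
from h import *
w=np.load('pics/w4.npy',allow_pickle=True).item();s=sense()
h=cv2.cvtColor(w['image'],cv2.COLOR_BGR2HSV).astype(int)
m=((h[...,0]<20)&(h[...,1]>90)).astype(np.uint8)
c,st,k=blob(m,(225,210,285,290));print(c,st)
P=pts(w,w['Tw']);M=np.eye(4);M[:3,:3]=R.from_rotvec(s['eef_rot']).as_matrix();M[:3,3]=s['tcp_pos']
Q=(P-M[:3,3])@M[:3,:3]; q=Q[k]
print(np.percentile(q,[1,10,50,90,99],axis=0).round(4))
top=q[q[:,2]<np.percentile(q[:,2],2)+.003];print('top',len(top),top.min(0).round(4),top.max(0).round(4),top.mean(0).round(4))
# outer lid rim: bright grey points near tool z -6..2mm
g=(abs(Q[...,0])<.045)&(abs(Q[...,1])<.045)&(Q[...,2]>-.004)&(Q[...,2]<.012)&(h[...,1]<60)
g=Q[g];print('lid',len(g),np.percentile(g,[1,50,99],axis=0).round(4))
```

```text
[253.1829419  248.46477132] [ 236  220   36   56 1618]
[[-0.0039 -0.0096 -0.0271]
 [-0.0004 -0.0077 -0.0263]
 [ 0.0074 -0.0012 -0.0224]
 [ 0.0103  0.0053 -0.0006]
 [ 0.0108  0.0076  0.0062]]
top 673 [-0.0051 -0.0093 -0.1468] [ 0.0835  0.0069 -0.0239] [ 0.0036 -0.001  -0.0262]
lid 4347 [[-0.0274 -0.0304 -0.0025]
 [ 0.0174 -0.0001  0.004 ]
 [ 0.0334  0.0297  0.0111]]
```

Request:
jog_arm(steps="-0.0035 0.004 0 0 0 0 -1; 0 0 0.02 0 0 0 -1; 0 0 0.02 0 0 0 -1; 0 0 0.02 0 0 0 -1; 0 0 0.02 0 0 0 -1; 0 0 0.02 0 0 0 -1; 0 0 0.006 0 0 0 -1; 0 0 0.006 0 0 0 -1; 0 0 0.004 0 0 0 -1; 0 0 0 0 0 0 -1")

```text
time_s: 15.55
tcp_pos: [0.5456, 0.0574, 0.1403]
eef_rot: [-0.26, 3.131, -0.0]
ft_force: [1.1, 0.4, -1.6]
gripper_width: 0.017
grasp_force: 30.0
```

Request:
jog_arm(steps="0 -0.001 0.002 0 0 0 -1; 0 0 0.002 0 0 0 -1; 0 0 0.002 0 0 0 -1; 0 0 0.002 0 0 0 -1; 0 0 0.002 0 0 0 -1; 0 0 0 0 0 0 -1; 0 0 0 0 0 0 -1; 0 0 0 0 0 0 -1; 0 0 0 0 0 0 -1; 0 0 0 0 0 0 -1")

```text
time_s: 16.8
tcp_pos: [0.5457, 0.0569, 0.1352]
eef_rot: [-0.26, 3.131, 0.0]
ft_force: [0.2, -1.2, -2.7]
gripper_width: 0.0171
grasp_force: 30.0
```

Request:
jog_arm(steps="0 0 0.002 0 0 0 -1; 0 0 0.002 0 0 0 -1; 0 0 0.001 0 0 0 -1; 0 0 0 0 0 0 -1; 0 0 0 0 0 0 -1; 0 0 0 0 0 0 -1; 0 0 0 0 0 0 -1; 0 0 0 0 0 0 -1; 0 0 0 0 0 0 -1; 0 0 0 0 0 0 -1")

```text
time_s: 18.05
tcp_pos: [0.5459, 0.0568, 0.1346]
eef_rot: [-0.26, 3.13, -0.001]
ft_force: [-7.0, -0.6, 12.4]
gripper_width: 0.0172
grasp_force: 30.0
```

Request:
jog_arm(steps="0 0 -0.003 0 0 0 -1; 0 0 0 0 0 0 -1; 0 0 0 0 0 0 0; 0 0 0 0 0 0 1; 0 0 0 0 0 0 1; 0 0 0 0 0 0 1; 0 0 0 0 0 0 1; 0 0 0 0 0 0 1; 0 0 0 0 0 0 1; 0 0 0 0 0 0 1")

```text
time_s: 19.3
tcp_pos: [0.5457, 0.0569, 0.1342]
eef_rot: [0.26, -3.131, -0.0]
ft_force: [0.3, -0.9, -0.3]
gripper_width: 0.0881
grasp_force: 0.0
```

Run:
```python
from h import *
s,w=snap('w5');print(s['tcp_pos'],s['gripper_width'],s['ft_force'])
h=cv2.cvtColor(w['image'],cv2.COLOR_BGR2HSV).astype(int)
P=pts(w,w['Tw']);M=np.eye(4);M[:3,:3]=R.from_rotvec(s['eef_rot']).as_matrix();M[:3,3]=s['tcp_pos']
Q=(P-M[:3,3])@M[:3,:3]
g=(abs(Q[...,0])<.05)&(abs(Q[...,1])<.04)&(P[...,2]>.126)&(P[...,2]<.1345)&(h[...,1]<60)
G=P[g];L=Q[g];print(len(G),np.percentile(G[:,2],[5,50,95]).round(4),L.min(0).round(4),L.max(0).round(4))
k=(h[...,0]<20)&(h[...,1]>90)&(abs(Q[...,0])<.02)&(abs(Q[...,1])<.02);K=Q[k];print(np.percentile(K,[1,50,99],axis=0).round(4),np.percentile(P[k][:,2],[90,99]))
t=get_image('scene')
cv2.imwrite('pics/g2.png',np.hstack([cv2.resize(w['image'][60:300,106:406],(375,300)),cv2.resize(t['image'][110:260,180:370],(380,300))]))
```

```text
[0.54566116 0.05689702 0.13421937] 0.08813563714033953 [ 0.28043311 -0.88135119 -0.29195825]
6340 [0.1271 0.1307 0.1317] [-0.0293 -0.0318  0.0005] [0.0338 0.0313 0.0082]
[[-0.0036 -0.0087 -0.0938]
 [ 0.0099  0.0007 -0.0265]
 [ 0.0181  0.0193  0.0052]] [0.22713646 0.22804398]
```

View pics/g2.png

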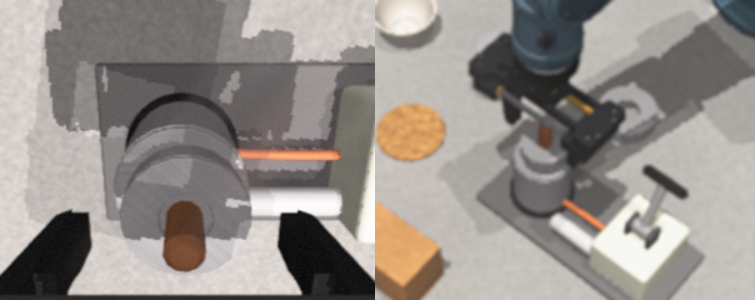

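The left crop shows the lid set seated on the neck, knob free at (185,235), with the open fingers on either side. The outer lid's top is level at z 0.131 and centred to within 2 mm. Lowering to the rim.

Request:
jog_arm(steps="0.004 0 0 0 0 0 1; 0 0 0.014 0 0 0 1; 0 0 0.014 0 0 0 1; 0 0 0.014 0 0 0 1; 0 0 0.012 0 0 0 1; 0 0 0 0 0 0 1; 0 0 0 0 0 0 1; 0 0 0 0 0 0 0.6; 0 0 0 0 0 0 0.6; 0 0 0 0 0 0 0.6")

```text
time_s: 20.65
tcp_pos: [0.5438, 0.0566, 0.1074]
eef_rot: [-0.26, 3.131, -0.0]
ft_force: [1.0, 0.1, 0.0]
gripper_width: 0.0704
grasp_force: 0.0
```

Request:
jog_arm(steps="0 0 0 0 0 0 0.5; 0 0 0 0 0 0 0.45; 0 0 0 0 0 0 0.4; 0 0 0 0 0 0 0.35; 0 0 0 0 0 0 -1; 0 0 0 0 0 0 -1; 0 0 0 0 0 0 -1; 0 0 0 0 0 0 -1; 0 0 0 0 0 0 -1; 0 0 0 0 0 0 -1")

```text
time_s: 21.9
tcp_pos: [0.5437, 0.0566, 0.1073]
eef_rot: [-0.26, 3.131, 0.0]
ft_force: [-0.1, 2.1, 2.1]
gripper_width: 0.0638
grasp_force: 29.9
```

Request:
jog_arm(steps="0 0 -0.004 0 0 0 -1; 0 0 -0.01 0 0 0 -1; 0 0 -0.016 0 0 0 -1; 0 0 -0.03 0 0 0 -1; 0 0 -0.04 0 0 0 -1; 0 0 -0.04 0 0 0 -1; 0 0 -0.03 0 0 0 -1; 0 0 -0.02 0 0 0 -1; 0 0 -0.01 0 0 0 -1; 0 0 0 0 0 0 -1")

```text
time_s: 23.15
tcp_pos: [0.5437, 0.0566, 0.2072]
eef_rot: [-0.26, 3.131, -0.0]
ft_force: [0.7, -0.0, -0.4]
gripper_width: 0.0635
grasp_force: 30.0
```

Request:
jog_arm(steps="0 0 0 0 0 0 -1; 0 0 0 0 0 0 -1; 0 0 0 0 0 0 -1; 0 0 0 0 0 0 -1; 0 0 0 0 0 0 -1; 0 0 0 0 0 0 -1; 0 0 0 0 0 0 -1; 0 0 0 0 0 0 -1; 0 0 0 0 0 0 -1; 0 0 0 0 0 0 -1")

```text
time_s: 24.4
tcp_pos: [0.5437, 0.0566, 0.2072]
eef_rot: [0.26, -3.131, -0.0]
ft_force: [0.2, 0.3, -1.0]
gripper_width: 0.0635
grasp_force: 30.0
```

Run:
```python
from h import *
s,w=snap('w6');print(s['tcp_pos'],s['gripper_width'],s['ft_force'],s['grasp_force'])
t=get_image('scene')
cv2.imwrite('pics/g3.png',np.hstack([cv2.resize(w['image'][60:300,106:406],(375,300)),cv2.resize(t['image'][110:260,180:370],(380,300))]))
```

```text
[0.54368645 0.05659775 0.20721998] 0.06353762456029545 [ 0.15946546  0.27363799 -0.97862716] 29.959566727193305
```

View pics/g3.png

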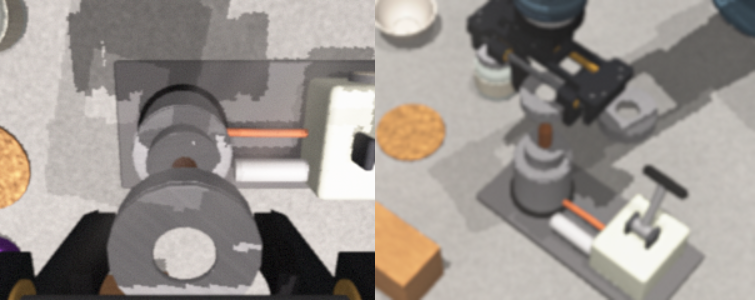

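The outer lid is held level above the tin, its hole at (185,250) in the left crop. The inner lid with its knob stays seated on the neck at (545,135) in the right crop, and the lever is at rest. Handing in.

```bash
python3 -c "
from h import *
print(close_job())"
```

```text
the job is handed in; nothing more can be done
None
```

I handed the job in at about 24 s, with no verdict returned: the lever went to its stop and sprang back, the inner lid is seated on the tin, and the gripper holds the outer lid level about 10 cm above where it sat.

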